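# Set a needle valve three clicks open by feel and lock it

## Task

Set the needle valve on the aluminium block to exactly three clicks open: grip its black knob, turn it clockwise (seen from above) until you feel it come up against its stop, without forcing it, then turn it back anticlockwise by three clicks and let go. The knob sits loosely on its shaft, so its angle does not tell the setting: count the clicks by feel. Then push the steel lock slide fully home towards the knob, and leave the things round the block where they are.

Things in the scene. Friction and masses are not known exactly. Their poses are not given: they have to be found in the camera images.
- block: Aluminium valve block, 90 mm (its x) by 150 mm (its y), 45 mm high, fixed to the worktop; origin at the centre of its underside, z up. On its top, on the centre line, the knob's axis stands at y = -35 mm and the lock slide at y = +47 mm (open) to +29 mm (home). Two short port bosses stand out 10 mm at its -x side.
- knob_grip (a point): Centre of the black knob's bar grip, on the vertical axis of turning, 69 mm above the worktop. The bar lies along this point's x: 42 mm long, 14 mm wide, 26 mm high (13 mm above and below this point), on a round skirt of 24 mm radius whose top is 13 mm below this point. The point turns with the knob. Anticlockwise from above opens the valve.
- knob_axis (a point): Point on the block's top on the knob's axis; it stays still. The shaft in it rests only in clicks, 18 degrees (0.314 rad) apart. Leaving a click takes about 0.15 N m; past a crest 0.16 rad on it snaps into the next by itself, running ahead of the knob, so the torque drops to almost nothing until the knob's play (some tenths of a rad, nearly free) is taken up.
- needle (a joint): Lift of the valve needle inside the block, in m: 0 at click 0 (fully closed), 0.0001 (0.1 mm) more for each click of opening; 1 or 2 clicks at the start. A click is far smaller than the noise of this reading.
- stop (a joint): Give of the stiff end stop inside the block, in rad: 0 untouched, 0.004 for each 0.1 N m on the stop. The stop begins 0.03 rad beyond click 0; there the torque on the knob goes on rising past 0.2 N m (a click never does), by 0.1 N m or more for each further 0.01 rad of turning. Over 0.016 (some 0.5 N m on the knob) the stop has been forced. This reading's noise is about 0.007.
- lock_tab (a point): Centre of the upright steel tab of the lock slide: 26 mm wide (along the block's x), 10 mm thick (along the block's y), 18 mm high; this point is 59 mm above the worktop, the tab's top 68 mm, its lower edge 50 mm. A flat tongue leads from it towards the knob. It slides along the block's -y, towards the knob, with about 2 N of friction, stays where it is left, and ends at a firm stop.
- lock (a joint): Travel of the lock slide in m: about 0 open, 0.018 fully home (nearest to the knob).
- glue_mid (a point): Middle of a white glue bottle with a red cap, 44 mm across, 126 mm high, standing loose; bystander, this point 60 mm up.
- gear_mid (a point): Middle of a steel gear, 56 mm across, 21 mm high, lying loose by the block; bystander.
- flange_mid (a point): Middle of a turned flange, 70 mm across, 31 mm high, lying loose by the block; bystander.
- wrench_mid (a point): Middle of a combination wrench, 173 x 24 x 7 mm, lying loose beyond the flange; bystander.

How it is judged:
By the outcome, as a careful person would: the job done as asked, in the order asked, and still so for the second after the job is handed in, with the robot touching nothing.
It also fails if it takes over 72 s, if anything falls off the work surface, if the arm or the gripper's body presses on something with over 40 N, if the wrist force passes 120 N, or if a joint passes its speed limit or range.

## Robot

A 7-joint arm with a two-finger parallel gripper is mounted at the origin on a cart in front of the work surface, level with it; the furniture and walls round the work are solid. World frame = base frame: x ahead of the robot, y to its left, z up, the work surface at z = 0. Lengths are in m, angles in rad, forces in N, time in s.
With the tool pointing down it reaches from about 0.4 to 0.85 m from the base axis. Payload 4.5 kg.
Tool frame: the origin (TCP) lies between the finger pads; the fingertips stand 11 mm ahead of it and the grasp point (between the pads) lies 8 mm behind it (r.tip_reach is the distance from the TCP to the fingertips, in m); x points along the fingers, y is the direction in which the jaws open and shut, and the axes are right-handed (so a half turn about x gives the same grasp; the last joint's range is limited). The gripper opens to 88 mm and grips with 3 to 60 N. Pads are 18 mm wide; open, the fingers measure 123 mm over their backs; the gripper's body (75 mm by 187 mm) begins 45 mm behind the grasp point.
Start: joints at [-1.26, 0.689, -0.195, 1.565, 0.157, 0.902, -0.215], TCP at [0.171, 0.601, 0.25] pointing down, gripper open.
Joint ranges: [-3.01, 3.01], [-0.46, 2.08], [-1.47, 1.51], [0.13, 2.56], [-1, 4.14], [0.04, 2.09], [-2.66, 2.66]. Speed limits (rad/s): [2.57, 2.57, 3.14, 3.14, 3.14, 3.14, 3.14].

## Interface

Orientations are given as a unit quaternion [x, y, z, w].
In Python, from plant import r gives the robot as it stands.
- The arm moves only by the tool drive_tool, never from a script. Its argument "deltas" is a list of rows, each a list of 3 entries, a list of its own where there are three numbers: the turn, a rotation vector about the tool's x, y, z in degrees, then the shift along the tool's x, y, z in cm, then the finger opening in cm, from 0 to 8.81. A call has 1 to 12 rows; each row shifts and turns the commanded pose from where the row before left it, along the tool's axes as they then stand; what a row does not reach is not made up. A row lasts 1/12 s, in which the tool goes at most 41.7 mm and 7.16 degrees, less where a joint would pass 70% of its speed; a pose out of reach is approached as far as the arm can. A call is refused whole if a number of a shift passes 4.17 or a number of a turn 7.16, either way. A call with a gripper value outside its range is refused whole. The fingers move at their own pace and stop on an object; "force" is the grip in N (left out, the last holds). Time passes only in rows, so rows that do not move let the fingers close. It gives the time, the measured TCP pose, the force and the opening at its end, in the units of the state.
- r.get_state(): the state, without advancing time (a new reading comes with each control period).
- r.snapshot(name): name is "scene" or "side" or "wrist"; returns a dict with "color" (400x640x3 uint8, red, green, blue), "fov_y" (degrees; the focal length in pixels is half the picture's height over the tangent of half this angle, whatever the lens; pixels are square), "cx", "cy" (the principal point, pixels), "k1" (the pictures are not rectified: a ray, as slopes to the right and down, at radius r is drawn at 1 + k1 r^2 times it, then the intrinsics apply), "extrinsics" (4x4, takes a point from world to camera coordinates); the wrist camera has in their place "tool_from_camera" (4x4, takes a point from camera to tool coordinates, whose origin is the TCP and whose axes are the tool frame's). Camera axes: x right, y up, looking along -z (the intrinsics and any distortion apply to the point x, -y, -z); pixel columns grow to the right and rows downward; lengths in m; the calibration is good to about 2 mm. A picture is of the moment at which its call begins: read the wrist's pose just before it. There is no depth.
- r.finish_job(): hands the job in, once; it reports no verdict.
The state is a dict: "clock": time; "q": joint angles; "qd": joint speeds; "joint_torque": joint torques, N m; "tool_pos": TCP position; "eef_rot": TCP orientation; "contact_force": force on the tool from outside, world axes, zero at the start; "moment": the same for the moment, N m; "opening": opening from 0.0 (shut) to 1.0 (fully open).
Only numpy, scipy, OpenCV 4.12 (cv2) and the standard library are available. Lean on these libraries where they do the work, as an engineer would, in place of code of your own. Each camera call takes 0.05 s, during which the arm holds its last target. There are 200 camera calls.

## Working session

There is one attempt and no reset: what is moved stays moved. The work goes in short steps, Python scripts to look and compute and a tool call to move; the robot and the scene stay as the last step left them, time stands still between calls to the robot, and variables do not carry over. Pictures are saved under pics/ and viewed, about 8 in all and at most 12, crops included, and the job is handed in when it is done.

Besides the shell and the picture viewer there is one more tool, called after ">>>" as name(argument=value, ...) on one line, values as JSON. drive_tool: Moves the arm, as the interface text tells. Its arguments: {"type":"object","properties":{"deltas":{"type":"array","items":{"type":"array"}},"force":{"type":"number"}},"required":["deltas"]}

```bash
ls; mkdir -p pics; cat > h.py <<'E'
import numpy as np,cv2
from scipy.spatial.transform import Rotation as R
from plant import r
def cam(n):
    s=r.get_state(); d=r.snapshot(n)
    if 'extrinsics' in d: M=np.linalg.inv(np.array(d['extrinsics']))
    else:
        T=np.eye(4);T[:3,:3]=R.from_quat(s['eef_rot']).as_matrix();T[:3,3]=s['tool_pos'];M=T@np.array(d['tool_from_camera'])
    d['M']=M;d['f']=200/np.tan(np.radians(d['fov_y'])/2);return d
def ray(d,u,v):
    x=np.array([(u-d['cx'])/d['f'],(v-d['cy'])/d['f']]);p=x.copy()
    for _ in range(20):p=x/(1+d['k1']*(p@p))
    v=d['M'][:3,:3]@np.array([p[0],-p[1],-1]);return d['M'][:3,3],v
def onz(d,u,v,z):
    o,w=ray(d,u,v);return o+w*(z-o[2])/w[2]
def save(d,n,crop=None,s=1):
    im=cv2.cvtColor(d['color'],cv2.COLOR_RGB2BGR)
    if crop:im=im[crop[1]:crop[3],crop[0]:crop[2]]
    cv2.imwrite('pics/'+n,cv2.resize(im,None,fx=s,fy=s,interpolation=cv2.INTER_CUBIC))
E
python3 - <<'E'
from h import *
import pickle
D={}
for n in('scene','side','wrist'):
    d=cam(n);D[n]=d;print(n,d['M'][:3,3].round(3),(-d['M'][:3,2]).round(2),d['f'],d['k1'])
pickle.dump(D,open('d0.pkl','wb'))
cv2.imwrite('pics/a.png',np.vstack([cv2.resize(cv2.cvtColor(D[n]['color'],4),(480,300)) for n in('scene','side')]))
save(D['scene'],'a1.png');save(D['side'],'a2.png')
print(r.get_state())
E
```

```text
pics
scene [ 0.093 -0.228  0.714] [ 0.42  0.5  -0.76] 410.55559010823134 -0.03261800309180182
side [0.47  0.993 0.363] [-0.01 -0.93 -0.36] 368.81474233407226 -0.08330790014106079
wrist [0.099 0.621 0.384] [ 0.28 -0.08 -0.96] 293.44949964145815 -0.03624621683842242
{'clock': 0.15, 'q': array([-1.26022816,  0.68978297, -0.19453123,  1.56609287,  0.15731977,
        0.90249067, -0.21510736]), 'qd': array([ 5.02344586e-04, -3.53007838e-03, -1.00036612e-03, -2.12502516e-03,
        2.53552761e-04, -1.27152330e-04,  2.95381579e-05]), 'joint_torque': array([-1.38767755e-03, -5.27859485e+01, -1.26876879e+00, -1.53584325e+01,
       -5.26063854e-02,  3.96907039e-03,  9.71135159e-05]), 'tool_pos': array([0.1706902 , 0.60076341, 0.24910284]), 'eef_rot': array([ 0.09702726,  0.70037753, -0.09800308,  0.70032309]), 'contact_force': array([-0.37112313, -0.80478704,  0.12636208]), 'moment': array([ 0.01423453, -0.01774982, -0.05156086]), 'opening': 0.9982399540538394}
```

View pics/a1.png

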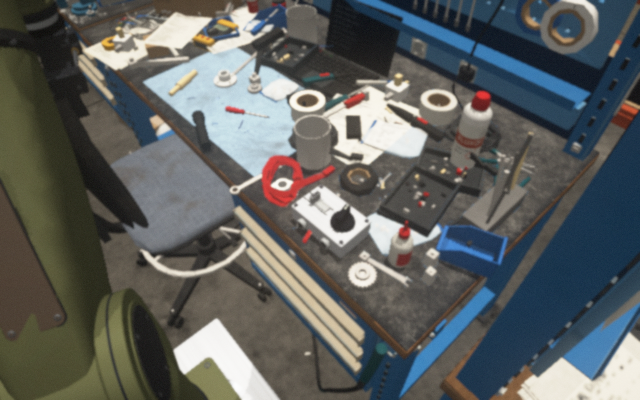

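View pics/a2.png

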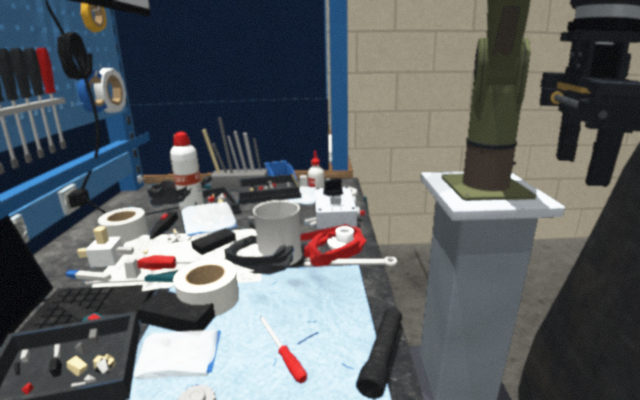

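The scene view shows the block at about (332,217), with the knob at (343,217), lock tab (318,198), gear (362,273), glue (401,247) and flange/red cable (282,184). The side view is small. I'll zoom in on the block in the scene view.

```bash
python3 - <<'E'
from h import *
import pickle
D=pickle.load(open('d0.pkl','rb'));d=D['scene']
save(d,'b.png',(270,160,430,280),5)
for n,u,v,z in[('knobtop',343,212,.082),('tab',318,198,.068),('gear',362,273,.02),('glue',401,247,.06),('c',332,217,.045),('flange',282,184,.03)]:print(n,onz(d,u,v,z).round(3))
E
```

```text
knobtop [0.448 0.132 0.082]
tab [0.443 0.202 0.068]
gear [0.406 0.034 0.02 ]
glue [0.482 0.009 0.06 ]
c [0.443 0.159 0.045]
flange [0.431 0.315 0.03 ]
```

View pics/b.png

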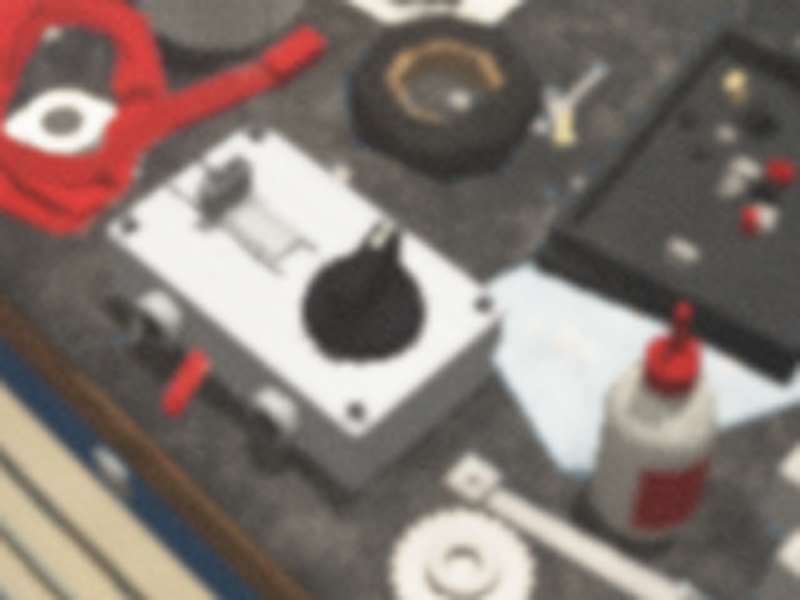

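The crop shows the block top corners near (108,230), (245,128), (500,310), (350,438), with the knob skirt at (363,308), its bar pointing up to about (390,230), and the tab at (228,190). The flange and wrench are not near the knob. Next I'll compute the poses.

```bash
python3 - <<'E'
from h import *
import pickle
D=pickle.load(open('d0.pkl','rb'));d=D['scene']
P=lambda x,y,z:onz(d,270+x/5,160+y/5,z)
C=[P(*c,.045)[:2] for c in[(108,230),(245,128),(500,310),(350,438)]]
C=np.array(C);print(C.round(3));print([np.linalg.norm(C[i]-C[(i+1)%4]).round(3) for i in range(4)])
c=C.mean(0);ey=(C[0]+C[1]-C[2]-C[3]);ey/=np.linalg.norm(ey);ex=np.array([ey[1],-ey[0]])
print('c',c,'ey',ey,'yaw',np.degrees(np.arctan2(ex[1],ex[0])),'knob',c-.035*ey,'tab',c+.047*ey)
print('skirt',P(363,308,.056),'tab',P(228,165,.068),'bar far end top',P(392,230,.082))
s=r.get_state();print(R.from_quat(s['eef_rot']).as_matrix().round(3))
E
```

```text
[[0.4   0.239]
 [0.481 0.243]
 [0.491 0.097]
 [0.403 0.093]]
[np.float64(0.081), np.float64(0.146), np.float64(0.088), np.float64(0.146)]
c [0.44355185 0.16823403] ey [-0.04730276  0.9988806 ] yaw 2.711260188124952 knob [0.44520745 0.13327321] tab [0.44132862 0.21518142]
skirt [0.4445797  0.12990645 0.056     ] tab [0.44823831 0.2163063  0.068     ] bar far end top [0.465979   0.13628866 0.082     ]
[[-0.     0.273  0.962]
 [-0.001  0.962 -0.273]
 [-1.    -0.001  0.   ]]
```

>>> drive_tool(deltas=[[[0,0,0],[0,-1.5,1.6],8.8],[[0,0,0],[0,-2.4,2.5],8.8],[[0,0,0],[0,-2.4,2.5],8.8],[[0,0,0],[0,-2.4,2.5],8.8],[[0,0,0],[0,-2.4,2.5],8.8],[[0,0,0],[0,-2.4,2.5],8.8],[[0,0,0],[0,-2.4,2.5],8.8],[[0,0,0],[0,-2.4,2.5],8.8],[[0,0,0],[0,-2.4,2.5],8.8],[[0,0,0],[0,-2.4,2.5],8.8],[[0,0,0],[0,-2.4,2.5],8.8],[[0,0,0],[0,-2.4,2.5],8.8]])

```text
clock: 1.15
tool_pos: [0.375, 0.2517, 0.2497]
eef_rot: [0.097, 0.7, -0.097, 0.7]
contact_force: [0.7, 0.4, 0.3]
opening: 0.998
```

>>> drive_tool(deltas=[[[0,0,0],[0,-2.4,2.4],8.8],[[0,0,0],[0,-2.4,2.4],8.8],[[0,0,0],[0,-2.4,2.4],8.8],[[0,0,0],[0,-1.8,1.8],8.8],[[0,0,0],[0,-0.7,0.7],8.8],[[0,0,0],[0,0,0],8.8],[[0,0,0],[0,0,0],8.8]])

```text
clock: 1.73
tool_pos: [0.4408, 0.1344, 0.2496]
eef_rot: [0.098, 0.701, -0.097, 0.7]
contact_force: [-0.4, 0.4, 0.4]
opening: 1.003
```

```bash
python3 - <<'E'
from h import *
import pickle
d=cam('wrist');pickle.dump(d,open('d1.pkl','wb'));save(d,'c.png');print(r.get_state())
E
```

```text
{'clock': 1.7833, 'q': array([-0.21771803,  0.48753008, -0.26838712,  2.03961544,  0.20729982,
        0.63962648,  0.67300342]), 'qd': array([-1.91718003e-02, -1.94707331e-03, -7.93466087e-03,  3.26891189e-03,
       -7.05611018e-05,  2.76745802e-05,  4.81420141e-03]), 'joint_torque': array([ 1.15685642e+00, -3.86778724e+01, -8.07115976e-01, -1.15402856e+01,
        3.10929108e-02,  8.23649112e-02,  4.32480316e-03]), 'tool_pos': array([0.44051716, 0.13528347, 0.24968631]), 'eef_rot': array([ 0.097186  ,  0.70070227, -0.0963441 ,  0.70020641]), 'contact_force': array([ 0.3288131 ,  1.16783124, -0.11737839]), 'moment': array([ 0.02315964, -0.01109456,  0.02515673]), 'opening': 0.9951084898343053}
```

View pics/c.png

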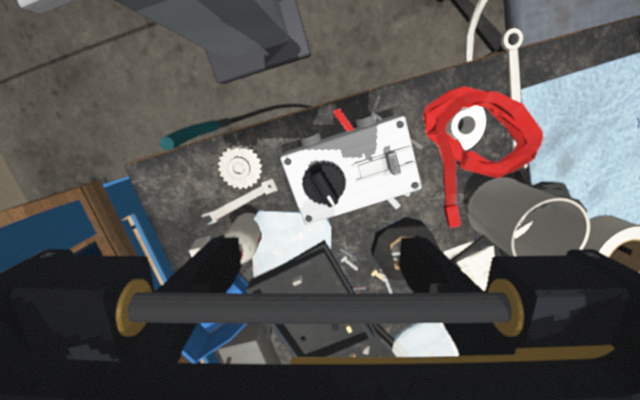

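Wrist view: block corners at about (282,157), (408,116), (424,185) and (303,224). The knob is at (323,184) with its white pointer at (333,202), and the tab at (393,161). I'll measure these and zoom in on the bar.

```bash
python3 - <<'E'
from h import *
import pickle
d=pickle.load(open('d1.pkl','rb'))
g=cv2.cvtColor(d['color'],7)[90:250,260:440]
save(d,'d.png',(270,105,430,225),5)
C=np.array([onz(d,*p,.045)[:2] for p in[(282,157),(408,116),(424,185),(303,224)]]);print(C.round(3))
print([np.linalg.norm(C[i]-C[(i+1)%4]).round(3) for i in range(4)],C.mean(0))
# dark blob of knob
m=(cv2.cvtColor(d['color'],7)<60).astype(np.uint8);n,l,s,c=cv2.connectedComponentsWithStats(m)
i=l[184,318];print(i,s[i],c[i],onz(d,*c[i],.058))
for n,u,v,z in[('ptr',333,202,.082),('tab',393,161,.06)]:print(n,onz(d,u,v,z).round(3))
E
```

```text
[[0.406 0.099]
 [0.401 0.249]
 [0.484 0.252]
 [0.493 0.098]]
[np.float64(0.15), np.float64(0.084), np.float64(0.154), np.float64(0.086)] [0.44610183 0.17435556]
90 [ 304  162   40   44 1048] [321.75381679 183.01526718] [0.44581607 0.13544495 0.058     ]
ptr [0.464 0.143 0.082]
tab [0.443 0.219 0.06 ]
```

View pics/d.png

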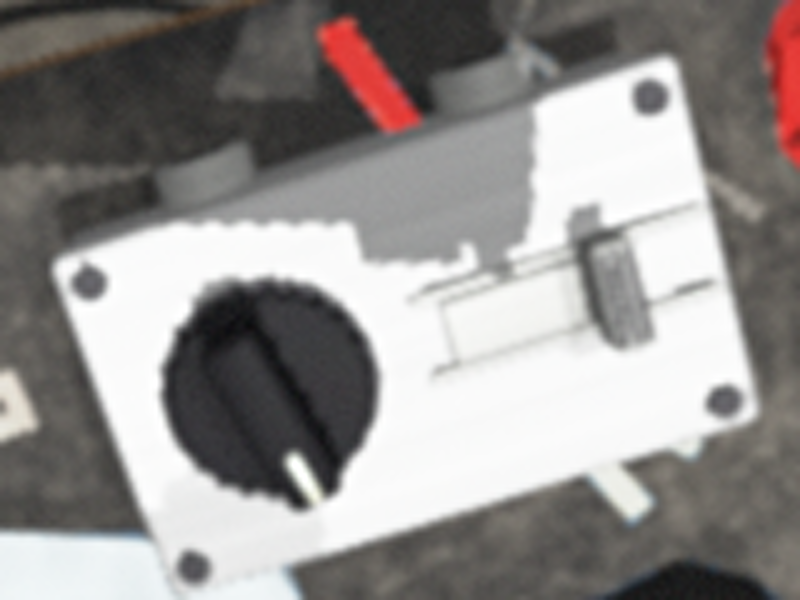

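The zoom shows the knob skirt centre at crop (272,388) with radius 108. The bar's axis runs from (232,342) to (318,500), with the white mark (288,455)→(318,505) on it. The tab top is near (605,245), and the screws are at the block corners.

```bash
python3 - <<'E'
from h import *
import pickle
d=pickle.load(open('d1.pkl','rb'))
P=lambda x,y,z:onz(d,270+x/5,105+y/5,z)[:2]
C=np.array([P(*c,.045) for c in[(90,283),(650,97),(724,402),(193,567)]]);c=C.mean(0)
ey=C[1]+C[2]-C[0]-C[3];ey/=np.linalg.norm(ey);ex=np.array([ey[1],-ey[0]])
print(C.round(4),'c',c.round(4),'yaw',np.degrees(np.arctan2(ex[1],ex[0])).round(1),'knob',(c-.035*ey).round(4),'tab',(c+.047*ey).round(4))
print('skirt',P(272,388,.056).round(4),'bar',P(232,342,.082).round(4),P(318,500,.082).round(4),'mark',P(288,455,.082).round(4),P(318,505,.08).round(4))
for a,b in[((232,342),(318,500)),((288,455),(318,505)),((210,362),(300,515)),((250,325),(340,475))]:
    v=P(*b,.082)-P(*a,.082);print(np.degrees(np.arctan2(v[1],v[0])).round(1),np.linalg.norm(v))
print('tabtop',P(605,245,.068))
s=r.get_state();y=R.from_quat(s['eef_rot']).as_matrix();print(np.degrees(np.arctan2(y[1,1],y[0,1])))
E
```

```text
[[0.4134 0.1037]
 [0.4074 0.2381]
 [0.4819 0.2412]
 [0.4876 0.107 ]] c [0.4476 0.1725] yaw 2.5 knob [0.4491 0.1375] tab [0.4455 0.2194]
skirt [0.4466 0.1384] bar [0.4287 0.1342] [0.4673 0.1426] mark [0.4557 0.139 ] [0.469  0.1422]
12.2 0.03949149459177435
14.5 0.013085350428848286
13.8 0.039111212862908376
14.9 0.0381466153971629
tabtop [0.43278252 0.21678035]
74.26916069906677
```

>>> drive_tool(deltas=[[[-6,0,0],[0,0,0.2],5],[[-6,0,0],[0,0,0.2],5],[[-6,0,0],[0,0,0.2],5],[[-6,0,0],[0,0,0.1],5],[[-6,0,0],[0,0.1,0.1],5],[[0,0,0],[2,0,0],5],[[0,0,0],[3,0,0],5],[[0,0,0],[3,0,0],5],[[0,0,0],[3,0,0],5],[[0,0,0],[1.5,0,0],5],[[0,0,0],[1,0,0],5],[[0,0,0],[0,0,0],5]])

```text
clock: 2.78
tool_pos: [0.447, 0.1359, 0.113]
eef_rot: [-0.089, 0.703, 0.089, 0.7]
contact_force: [0.1, -0.2, -0.7]
opening: 0.57
```

>>> drive_tool(deltas=[[[0,0,0],[0.9,0,0],5],[[0,0,0],[0,0,0],5],[[0,0,0],[0,0,0],5]])

```text
clock: 3.03
tool_pos: [0.4487, 0.135, 0.1062]
eef_rot: [-0.088, 0.702, 0.088, 0.702]
contact_force: [0.2, 0.0, 0.6]
opening: 0.568
```

```bash
python3 - <<'E'
from h import *
import pickle
d=cam('wrist');pickle.dump(d,open('d2.pkl','wb'));save(d,'e.png')
for i in range(6):
    s=r.get_state();print(s['moment'].round(3),s['joint_torque'].round(3)[4:],s['contact_force'].round(2));r.snapshot('wrist')
y=R.from_quat(s['eef_rot']).as_matrix();print(s['tool_pos'],np.degrees(np.arctan2(y[1,1],y[0,1])),s['q'])
for z in(.056,.082):
  p=np.linalg.inv(d['M'])@[.448,.138,z,1];print(d['cx']+d['f']*p[0]/-p[2],d['cy']+d['f']*p[1]/p[2])
E
```

```text
[-0.009  0.012 -0.013] [-0.008  0.062 -0.004] [-0.67 -0.32  0.41]
[ 0.055 -0.049  0.016] [-0.012  0.069 -0.001] [ 0.59 -0.79 -0.85]
[0.041 0.035 0.039] [-0.012  0.069  0.   ] [ 0.13 -0.72  0.42]
[ 0.057  0.012 -0.047] [-0.012  0.068  0.001] [-0.93 -0.14  0.09]
[0.021 0.032 0.022] [-0.011  0.068  0.001] [-0.44 -0.35  0.6 ]
[ 0.029  0.022 -0.024] [-0.01   0.067  0.   ] [-0.52 -0.31  0.8 ]
[0.44925398 0.13377631 0.10620387] 104.13312014497761 [-0.2607418   0.75812442 -0.20460701  2.14607137  0.52314674  0.28320464
  0.90156821]
324.3967938268294 225.67096974432081
325.0988168644199 242.03303851206226
```

View pics/e.png

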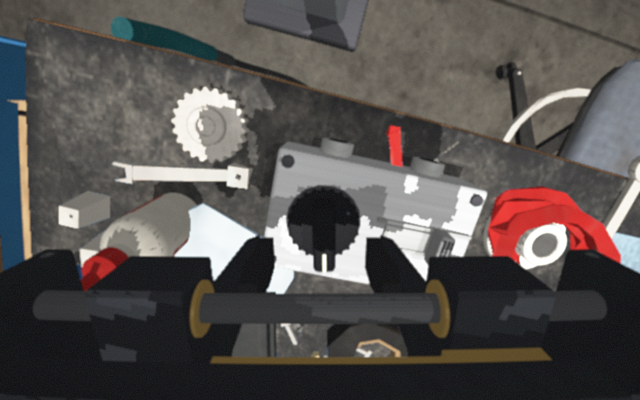

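The picture shows the knob midway between the fingers, skirt centre at about (324,222) and mark at (324,258), with the bar parallel to the pads. The joint 7 torque reading is very clean, so I'll use it for feel. Going down and gripping.

>>> drive_tool(deltas=[[[0,0,0],[1,0.1,0],5],[[0,0,0],[1,0.1,0],5],[[0,0,0],[1,0,0],5],[[0,0,0],[0.4,0,0],5],[[0,0,0],[0,0,0],5],[[0,0,0],[0,0,0],5]])

```text
clock: 3.88
tool_pos: [0.4485, 0.1356, 0.0718]
eef_rot: [-0.087, 0.702, 0.087, 0.702]
contact_force: [-0.3, 0.0, 0.1]
opening: 0.57
```

>>> drive_tool(deltas=[[[0,0,0],[0,0,0],2.5],[[0,0,0],[0,0,0],2],[[0,0,0],[0,0,0],1],[[0,0,0],[0,0,0],0.5],[[0,0,0],[0,0,0],0.5],[[0,0,0],[0,0,0],0.5],[[0,0,0],[0,0,0],0.5],[[0,0,0],[0,0,0],0.5],[[0,0,0],[0,0,0],0.5]], force=20)

```text
clock: 4.63
tool_pos: [0.4484, 0.1373, 0.0719]
eef_rot: [-0.087, 0.701, 0.089, 0.702]
contact_force: [-2.5, 4.4, 3.6]
opening: 0.16
```

```bash
cat > t.py <<'E'
from plant import r
import numpy as np,sys
from scipy.spatial.transform import Rotation as R
s=r.get_state();y=R.from_quat(s['eef_rot']).as_matrix()
print('t%.2f yaw %.2f q7 %.4f T7 %.3f Mz %.3f F %s pos %s op %.3f'%(s['clock'],np.degrees(np.arctan2(y[1,1],y[0,1])),s['q'][6],s['joint_torque'][6],s['moment'][2],s['contact_force'].round(1),s['tool_pos'].round(4),s['opening']))
E
python3 t.py
```

```text
t4.63 yaw 104.25 q7 0.8714 T7 -0.004 Mz 0.011 F [-2.5  4.4  3.6] pos [0.4484 0.1373 0.0719] op 0.160
```

>>> drive_tool(deltas=[[[2,0,0],[0,0.05,0],0.5],[[0,0,0],[0,0,0],0.5],[[0,0,0],[0,0,0],0.5]])

```text
clock: 4.88
tool_pos: [0.4484, 0.1373, 0.0719]
eef_rot: [-0.075, 0.703, 0.076, 0.703]
contact_force: [-2.4, 4.1, 2.8]
opening: 0.157
```

```bash
python3 t.py
```

```text
t4.88 yaw 102.22 q7 0.8521 T7 -0.023 Mz -0.010 F [-2.4  4.1  2.8] pos [0.4484 0.1373 0.0719] op 0.157
```

>>> drive_tool(deltas=[[[2,0,0],[0,0,0],0.5],[[0,0,0],[0,0,0],0.5],[[0,0,0],[0,0,0],0.5]])

```text
clock: 5.13
tool_pos: [0.4484, 0.1373, 0.0719]
eef_rot: [-0.062, 0.704, 0.064, 0.705]
contact_force: [-2.1, 4.9, 3.6]
opening: 0.154
```

```bash
python3 t.py
```

```text
t5.13 yaw 100.23 q7 0.8336 T7 -0.017 Mz 0.005 F [-2.1  4.9  3.6] pos [0.4484 0.1373 0.0719] op 0.154
```

>>> drive_tool(deltas=[[[2,0,0],[0,0,0],0.5],[[0,0,0],[0,0,0],0.5],[[0,0,0],[0,0,0],0.5]])

```text
clock: 5.38
tool_pos: [0.4484, 0.1374, 0.0719]
eef_rot: [-0.05, 0.705, 0.051, 0.706]
contact_force: [-1.8, 4.9, 3.5]
opening: 0.159
```

```bash
python3 t.py
```

```text
t5.38 yaw 98.25 q7 0.8151 T7 -0.067 Mz 0.038 F [-1.8  4.9  3.5] pos [0.4484 0.1374 0.0719] op 0.159
```

>>> drive_tool(deltas=[[[2,0,0],[0,0,0],0.5],[[0,0,0],[0,0,0],0.5],[[0,0,0],[0,0,0],0.5]])

```text
clock: 5.63
tool_pos: [0.4484, 0.1374, 0.0719]
eef_rot: [-0.038, 0.706, 0.039, 0.706]
contact_force: [-2.1, 4.9, 3.2]
opening: 0.153
```

```bash
python3 t.py
```

```text
t5.63 yaw 96.27 q7 0.7967 T7 -0.163 Mz 0.149 F [-2.1  4.9  3.2] pos [0.4484 0.1374 0.0719] op 0.153
```

>>> drive_tool(deltas=[[[0.7,0,0],[0,0,0],0.5],[[0,0,0],[0,0,0],0.5],[[0,0,0],[0,0,0],0.5]])

```text
clock: 5.88
tool_pos: [0.4484, 0.1374, 0.0719]
eef_rot: [-0.034, 0.706, 0.035, 0.706]
contact_force: [-2.1, 5.7, 4.4]
opening: 0.152
```

```bash
python3 t.py
```

```text
t5.88 yaw 95.58 q7 0.7903 T7 -0.162 Mz 0.103 F [-2.1  5.7  4.4] pos [0.4484 0.1374 0.0719] op 0.152
```

>>> drive_tool(deltas=[[[0.7,0,0],[0,0,0],0.5],[[0,0,0],[0,0,0],0.5],[[0,0,0],[0,0,0],0.5]])

```text
clock: 6.13
tool_pos: [0.4484, 0.1374, 0.0719]
eef_rot: [-0.029, 0.706, 0.031, 0.707]
contact_force: [-2.3, 4.9, 3.3]
opening: 0.159
```

```bash
python3 t.py
```

```text
t6.13 yaw 94.87 q7 0.7838 T7 -0.146 Mz 0.134 F [-2.3  4.9  3.3] pos [0.4484 0.1374 0.0719] op 0.159
```

>>> drive_tool(deltas=[[[1.5,0,0],[0,0,0],0.5],[[0,0,0],[0,0,0],0.5],[[0,0,0],[0,0,0],0.5]])

```text
clock: 6.38
tool_pos: [0.4483, 0.1373, 0.0719]
eef_rot: [-0.02, 0.707, 0.021, 0.707]
contact_force: [-1.6, 4.7, 2.9]
opening: 0.16
```

```bash
python3 t.py
```

```text
t6.38 yaw 93.36 q7 0.7699 T7 -0.102 Mz 0.078 F [-1.6  4.7  2.9] pos [0.4483 0.1373 0.0719] op 0.160
```

>>> drive_tool(deltas=[[[1.5,0,0],[0,0,0],0.5],[[0,0,0],[0,0,0],0.5],[[0,0,0],[0,0,0],0.5]])

```text
clock: 6.63
tool_pos: [0.4484, 0.1374, 0.0719]
eef_rot: [-0.011, 0.707, 0.012, 0.707]
contact_force: [-2.6, 5.1, 4.2]
opening: 0.157
```

```bash
python3 t.py
```

```text
t6.63 yaw 91.85 q7 0.7560 T7 -0.065 Mz 0.065 F [-2.6  5.1  4.2] pos [0.4484 0.1374 0.0719] op 0.157
```

>>> drive_tool(deltas=[[[1.5,0,0],[0,0,0],0.5],[[0,0,0],[0,0,0],0.5],[[0,0,0],[0,0,0],0.5]])

```text
clock: 6.88
tool_pos: [0.4484, 0.1374, 0.0719]
eef_rot: [-0.001, 0.707, 0.003, 0.707]
contact_force: [-2.5, 5.4, 3.5]
opening: 0.156
```

```bash
python3 t.py
```

```text
t6.88 yaw 90.34 q7 0.7421 T7 -0.030 Mz 0.062 F [-2.5  5.4  3.5] pos [0.4484 0.1374 0.0719] op 0.156
```

>>> drive_tool(deltas=[[[2,0,0],[0,0,0],0.5],[[0,0,0],[0,0,0],0.5],[[0,0,0],[0,0,0],0.5]])

```text
clock: 7.13
tool_pos: [0.4484, 0.1374, 0.0719]
eef_rot: [0.011, 0.707, -0.01, 0.707]
contact_force: [-2.7, 5.5, 3.8]
opening: 0.157
```

```bash
python3 t.py
```

```text
t7.13 yaw 88.33 q7 0.7236 T7 -0.017 Mz 0.015 F [-2.7  5.5  3.8] pos [0.4484 0.1374 0.0719] op 0.157
```

>>> drive_tool(deltas=[[[2,0,0],[0,0,0],0.5],[[0,0,0],[0,0,0],0.5],[[0,0,0],[0,0,0],0.5]])

```text
clock: 7.38
tool_pos: [0.4484, 0.1374, 0.0719]
eef_rot: [0.023, 0.707, -0.022, 0.707]
contact_force: [-2.4, 5.6, 3.9]
opening: 0.155
```

```bash
python3 t.py
```

```text
t7.38 yaw 86.33 q7 0.7053 T7 -0.017 Mz -0.051 F [-2.4  5.6  3.9] pos [0.4484 0.1374 0.0719] op 0.155
```

>>> drive_tool(deltas=[[[2,0,0],[0,0,0],0.5],[[0,0,0],[0,0,0],0.5],[[0,0,0],[0,0,0],0.5]])

```text
clock: 7.63
tool_pos: [0.4483, 0.1373, 0.0719]
eef_rot: [0.036, 0.706, -0.034, 0.706]
contact_force: [-2.9, 5.7, 4.0]
opening: 0.161
```

```bash
python3 t.py
```

```text
t7.63 yaw 84.33 q7 0.6870 T7 -0.017 Mz 0.061 F [-2.9  5.7  4. ] pos [0.4483 0.1373 0.0719] op 0.161
```

>>> drive_tool(deltas=[[[1,0,0],[0,0,0],0.5],[[0,0,0],[0,0,0],0.5],[[0,0,0],[0,0,0],0.5]])

```text
clock: 7.88
tool_pos: [0.4483, 0.1374, 0.0719]
eef_rot: [0.042, 0.706, -0.04, 0.706]
contact_force: [-2.8, 6.0, 3.9]
opening: 0.156
```

```bash
python3 t.py
```

```text
t7.88 yaw 83.34 q7 0.6779 T7 -0.007 Mz 0.053 F [-2.8  6.   3.9] pos [0.4483 0.1374 0.0719] op 0.156
```

>>> drive_tool(deltas=[[[1.2,0,0],[0,0,0],0.5],[[0,0,0],[0,0,0],0.5],[[0,0,0],[0,0,0],0.5]])

```text
clock: 8.13
tool_pos: [0.4484, 0.1373, 0.0719]
eef_rot: [0.049, 0.705, -0.048, 0.706]
contact_force: [-3.0, 5.3, 4.5]
opening: 0.158
```

```bash
python3 t.py
```

```text
t8.13 yaw 82.13 q7 0.6669 T7 -0.009 Mz 0.003 F [-3.   5.3  4.5] pos [0.4484 0.1373 0.0719] op 0.158
```

>>> drive_tool(deltas=[[[0.8,0,0],[0,0,0],0.5],[[0,0,0],[0,0,0],0.5],[[0,0,0],[0,0,0],0.5]])

```text
clock: 8.38
tool_pos: [0.4484, 0.1373, 0.0719]
eef_rot: [0.054, 0.705, -0.053, 0.705]
contact_force: [-2.7, 5.0, 3.3]
opening: 0.156
```

```bash
python3 t.py
```

```text
t8.38 yaw 81.33 q7 0.6596 T7 -0.005 Mz -0.001 F [-2.7  5.   3.3] pos [0.4484 0.1373 0.0719] op 0.156
```

>>> drive_tool(deltas=[[[0.8,0,0],[0,0,0],0.5],[[0,0,0],[0,0,0],0.5],[[0,0,0],[0,0,0],0.5]])

```text
clock: 8.63
tool_pos: [0.4484, 0.1374, 0.0719]
eef_rot: [0.059, 0.705, -0.058, 0.705]
contact_force: [-1.9, 5.9, 3.4]
opening: 0.157
```

```bash
python3 t.py
```

```text
t8.63 yaw 80.55 q7 0.6525 T7 -0.039 Mz 0.091 F [-1.9  5.9  3.4] pos [0.4484 0.1374 0.0719] op 0.157
```

>>> drive_tool(deltas=[[[0.8,0,0],[0,0,0],0.5],[[0,0,0],[0,0,0],0.5],[[0,0,0],[0,0,0],0.5]])

```text
clock: 8.88
tool_pos: [0.4484, 0.1374, 0.0719]
eef_rot: [0.064, 0.704, -0.062, 0.704]
contact_force: [-2.0, 5.3, 4.5]
opening: 0.157
```

```bash
python3 t.py
```

```text
t8.88 yaw 79.76 q7 0.6453 T7 -0.107 Mz 0.131 F [-2.   5.3  4.5] pos [0.4484 0.1374 0.0719] op 0.157
```

>>> drive_tool(deltas=[[[0.6,0,0],[0,0,0],0.5],[[0,0,0],[0,0,0],0.5],[[0,0,0],[0,0,0],0.5]])

```text
clock: 9.13
tool_pos: [0.4484, 0.1374, 0.0719]
eef_rot: [0.067, 0.704, -0.066, 0.704]
contact_force: [-1.1, 5.4, 3.6]
opening: 0.153
```

```bash
python3 t.py
```

```text
t9.13 yaw 79.18 q7 0.6400 T7 -0.153 Mz 0.202 F [-1.1  5.4  3.6] pos [0.4484 0.1374 0.0719] op 0.153
```

>>> drive_tool(deltas=[[[0.4,0,0],[0,0,0],0.5],[[0,0,0],[0,0,0],0.5],[[0,0,0],[0,0,0],0.5]])

```text
clock: 9.38
tool_pos: [0.4483, 0.1374, 0.0719]
eef_rot: [0.07, 0.704, -0.068, 0.704]
contact_force: [-1.6, 5.4, 3.4]
opening: 0.158
```

```bash
python3 t.py
```

```text
t9.38 yaw 78.79 q7 0.6364 T7 -0.182 Mz 0.204 F [-1.6  5.4  3.4] pos [0.4483 0.1374 0.0719] op 0.158
```

>>> drive_tool(deltas=[[[0.4,0,0],[0,0,0],0.5],[[0,0,0],[0,0,0],0.5],[[0,0,0],[0,0,0],0.5]])

```text
clock: 9.63
tool_pos: [0.4484, 0.1374, 0.0719]
eef_rot: [0.072, 0.703, -0.071, 0.704]
contact_force: [-1.9, 5.1, 3.4]
opening: 0.158
```

```bash
python3 t.py
```

```text
t9.63 yaw 78.41 q7 0.6329 T7 -0.243 Mz 0.273 F [-1.9  5.1  3.4] pos [0.4484 0.1374 0.0719] op 0.158
```

>>> drive_tool(deltas=[[[0.3,0,0],[0,0,0],0.5],[[0,0,0],[0,0,0],0.5],[[0,0,0],[0,0,0],0.5]])

```text
clock: 9.88
tool_pos: [0.4484, 0.1374, 0.0719]
eef_rot: [0.074, 0.703, -0.073, 0.703]
contact_force: [-1.7, 5.3, 3.5]
opening: 0.157
```

```bash
python3 t.py
```

```text
t9.88 yaw 78.11 q7 0.6302 T7 -0.285 Mz 0.285 F [-1.7  5.3  3.5] pos [0.4484 0.1374 0.0719] op 0.157
```

The stop is confirmed: torque rose past 0.2 to 0.285 N m, well under 0.5. Turning back anticlockwise.

>>> drive_tool(deltas=[[[-3,0,0],[0,0,0],0.5],[[0,0,0],[0,0,0],0.5],[[0,0,0],[0,0,0],0.5]])

```text
clock: 10.13
tool_pos: [0.4484, 0.1373, 0.0719]
eef_rot: [0.056, 0.705, -0.055, 0.705]
contact_force: [-2.4, 5.4, 3.2]
opening: 0.156
```

```bash
python3 t.py
```

```text
t10.13 yaw 81.05 q7 0.6570 T7 0.024 Mz 0.009 F [-2.4  5.4  3.2] pos [0.4484 0.1373 0.0719] op 0.156
```

>>> drive_tool(deltas=[[[-3,0,0],[0,0,0],0.5],[[0,0,0],[0,0,0],0.5],[[0,0,0],[0,0,0],0.5]])

```text
clock: 10.38
tool_pos: [0.4484, 0.1374, 0.0719]
eef_rot: [0.037, 0.706, -0.036, 0.706]
contact_force: [-2.0, 4.7, 4.0]
opening: 0.157
```

```bash
python3 t.py
```

```text
t10.38 yaw 84.05 q7 0.6843 T7 0.024 Mz 0.000 F [-2.   4.7  4. ] pos [0.4484 0.1374 0.0719] op 0.157
```

>>> drive_tool(deltas=[[[-3,0,0],[0,0,0],0.5],[[0,0,0],[0,0,0],0.5],[[0,0,0],[0,0,0],0.5]])

```text
clock: 10.63
tool_pos: [0.4484, 0.1373, 0.0719]
eef_rot: [0.019, 0.707, -0.018, 0.707]
contact_force: [-2.2, 5.5, 4.0]
opening: 0.154
```

```bash
python3 t.py
```

```text
t10.63 yaw 87.05 q7 0.7117 T7 0.024 Mz 0.014 F [-2.2  5.5  4. ] pos [0.4484 0.1373 0.0719] op 0.154
```

>>> drive_tool(deltas=[[[-3,0,0],[0,0,0],0.5],[[0,0,0],[0,0,0],0.5],[[0,0,0],[0,0,0],0.5]])

```text
clock: 10.88
tool_pos: [0.4484, 0.1373, 0.0719]
eef_rot: [0.0, 0.707, 0.001, 0.707]
contact_force: [-2.0, 5.0, 3.5]
opening: 0.16
```

```bash
python3 t.py
```

```text
t10.88 yaw 90.05 q7 0.7392 T7 0.024 Mz 0.014 F [-2.   5.   3.5] pos [0.4484 0.1373 0.0719] op 0.160
```

>>> drive_tool(deltas=[[[-3,0,0],[0,0,0],0.5],[[0,0,0],[0,0,0],0.5],[[0,0,0],[0,0,0],0.5]])

```text
clock: 11.13
tool_pos: [0.4484, 0.1373, 0.0719]
eef_rot: [-0.018, 0.707, 0.019, 0.707]
contact_force: [-2.5, 4.6, 3.6]
opening: 0.159
```

```bash
python3 t.py
```

```text
t11.13 yaw 93.05 q7 0.7667 T7 0.024 Mz 0.026 F [-2.5  4.6  3.6] pos [0.4484 0.1373 0.0719] op 0.159
```

>>> drive_tool(deltas=[[[-3,0,0],[0,0,0],0.5],[[0,0,0],[0,0,0],0.5],[[0,0,0],[0,0,0],0.5]])

```text
clock: 11.38
tool_pos: [0.4484, 0.1373, 0.0719]
eef_rot: [-0.037, 0.706, 0.038, 0.706]
contact_force: [-1.9, 5.1, 3.4]
opening: 0.155
```

```bash
python3 t.py
```

```text
t11.38 yaw 96.04 q7 0.7943 T7 0.025 Mz -0.015 F [-1.9  5.1  3.4] pos [0.4484 0.1373 0.0719] op 0.155
```

>>> drive_tool(deltas=[[[-2,0,0],[0,0,0],0.5],[[0,0,0],[0,0,0],0.5],[[0,0,0],[0,0,0],0.5]])

```text
clock: 11.63
tool_pos: [0.4484, 0.1373, 0.0719]
eef_rot: [-0.049, 0.705, 0.05, 0.706]
contact_force: [-2.1, 5.8, 3.4]
opening: 0.158
```

```bash
python3 t.py
```

```text
t11.63 yaw 98.04 q7 0.8128 T7 0.015 Mz 0.055 F [-2.1  5.8  3.4] pos [0.4484 0.1373 0.0719] op 0.158
```

>>> drive_tool(deltas=[[[-2,0,0],[0,0,0],0.5],[[0,0,0],[0,0,0],0.5],[[0,0,0],[0,0,0],0.5]])

```text
clock: 11.88
tool_pos: [0.4484, 0.1374, 0.0719]
eef_rot: [-0.061, 0.704, 0.063, 0.705]
contact_force: [-2.5, 5.5, 3.3]
opening: 0.153
```

```bash
python3 t.py
```

```text
t11.88 yaw 100.04 q7 0.8313 T7 0.015 Mz 0.023 F [-2.5  5.5  3.3] pos [0.4484 0.1374 0.0719] op 0.153
```

>>> drive_tool(deltas=[[[-2,0,0],[0,0,0],0.5],[[0,0,0],[0,0,0],0.5],[[0,0,0],[0,0,0],0.5]])

```text
clock: 12.13
tool_pos: [0.4483, 0.1373, 0.0719]
eef_rot: [-0.073, 0.703, 0.075, 0.703]
contact_force: [-2.8, 4.2, 4.5]
opening: 0.154
```

```bash
python3 t.py
```

```text
t12.13 yaw 102.04 q7 0.8499 T7 0.015 Mz 0.029 F [-2.8  4.2  4.5] pos [0.4483 0.1373 0.0719] op 0.154
```

>>> drive_tool(deltas=[[[-2,0,0],[0,0,0],0.5],[[0,0,0],[0,0,0],0.5],[[0,0,0],[0,0,0],0.5]])

```text
clock: 12.38
tool_pos: [0.4484, 0.1374, 0.0719]
eef_rot: [-0.086, 0.702, 0.087, 0.702]
contact_force: [-2.2, 5.1, 3.5]
opening: 0.155
```

```bash
python3 t.py
```

```text
t12.38 yaw 104.04 q7 0.8685 T7 0.020 Mz 0.018 F [-2.2  5.1  3.5] pos [0.4484 0.1374 0.0719] op 0.155
```

>>> drive_tool(deltas=[[[-2,0,0],[0,0,0],0.5],[[0,0,0],[0,0,0],0.5],[[0,0,0],[0,0,0],0.5]])

```text
clock: 12.63
tool_pos: [0.4484, 0.1373, 0.0719]
eef_rot: [-0.098, 0.7, 0.099, 0.7]
contact_force: [-2.6, 4.9, 3.5]
opening: 0.154
```

```bash
python3 t.py
```

```text
t12.63 yaw 106.01 q7 0.8870 T7 0.143 Mz -0.123 F [-2.6  4.9  3.5] pos [0.4484 0.1373 0.0719] op 0.154
```

>>> drive_tool(deltas=[[[-2,0,0],[0,0,0],0.5],[[0,0,0],[0,0,0],0.5],[[0,0,0],[0,0,0],0.5]])

```text
clock: 12.88
tool_pos: [0.4484, 0.1373, 0.0719]
eef_rot: [-0.11, 0.698, 0.111, 0.699]
contact_force: [-2.8, 5.8, 4.0]
opening: 0.159
```

```bash
python3 t.py
```

```text
t12.88 yaw 108.01 q7 0.9058 T7 0.138 Mz -0.116 F [-2.8  5.8  4. ] pos [0.4484 0.1373 0.0719] op 0.159
```

>>> drive_tool(deltas=[[[-2,0,0],[0,0,0],0.5],[[0,0,0],[0,0,0],0.5],[[0,0,0],[0,0,0],0.5]])

```text
clock: 13.13
tool_pos: [0.4484, 0.1373, 0.0719]
eef_rot: [-0.122, 0.696, 0.124, 0.697]
contact_force: [-2.4, 4.9, 3.3]
opening: 0.155
```

```bash
python3 t.py
```

```text
t13.13 yaw 110.02 q7 0.9247 T7 0.089 Mz -0.083 F [-2.4  4.9  3.3] pos [0.4484 0.1373 0.0719] op 0.155
```

>>> drive_tool(deltas=[[[-2,0,0],[0,0,0],0.5],[[0,0,0],[0,0,0],0.5],[[0,0,0],[0,0,0],0.5]])

```text
clock: 13.38
tool_pos: [0.4484, 0.1373, 0.0719]
eef_rot: [-0.134, 0.694, 0.136, 0.694]
contact_force: [-1.8, 4.9, 3.9]
opening: 0.158
```

```bash
python3 t.py
```

```text
t13.38 yaw 112.02 q7 0.9438 T7 0.040 Mz -0.015 F [-1.8  4.9  3.9] pos [0.4484 0.1373 0.0719] op 0.158
```

>>> drive_tool(deltas=[[[-2,0,0],[0,0,0],0.5],[[0,0,0],[0,0,0],0.5],[[0,0,0],[0,0,0],0.5]])

```text
clock: 13.63
tool_pos: [0.4484, 0.1373, 0.0719]
eef_rot: [-0.147, 0.691, 0.148, 0.692]
contact_force: [-2.6, 5.5, 4.4]
opening: 0.162
```

```bash
python3 t.py
```

```text
t13.63 yaw 114.03 q7 0.9628 T7 0.015 Mz 0.004 F [-2.6  5.5  4.4] pos [0.4484 0.1373 0.0719] op 0.162
```

>>> drive_tool(deltas=[[[-2,0,0],[0,0,0],0.5],[[0,0,0],[0,0,0],0.5],[[0,0,0],[0,0,0],0.5]])

```text
clock: 13.88
tool_pos: [0.4484, 0.1373, 0.0719]
eef_rot: [-0.159, 0.689, 0.16, 0.689]
contact_force: [-1.9, 5.4, 4.9]
opening: 0.159
```

```bash
python3 t.py
```

```text
t13.88 yaw 116.03 q7 0.9819 T7 0.018 Mz -0.001 F [-1.9  5.4  4.9] pos [0.4484 0.1373 0.0719] op 0.159
```

>>> drive_tool(deltas=[[[-2,0,0],[0,0,0],0.5],[[0,0,0],[0,0,0],0.5],[[0,0,0],[0,0,0],0.5]])

```text
clock: 14.13
tool_pos: [0.4484, 0.1373, 0.0719]
eef_rot: [-0.171, 0.686, 0.172, 0.686]
contact_force: [-2.4, 4.2, 4.5]
opening: 0.154
```

```bash
python3 t.py
```

```text
t14.13 yaw 118.03 q7 1.0011 T7 0.019 Mz -0.035 F [-2.4  4.2  4.5] pos [0.4484 0.1373 0.0719] op 0.154
```

>>> drive_tool(deltas=[[[-2,0,0],[0,0,0],0.5],[[0,0,0],[0,0,0],0.5],[[0,0,0],[0,0,0],0.5]])

```text
clock: 14.38
tool_pos: [0.4484, 0.1373, 0.0719]
eef_rot: [-0.182, 0.683, 0.184, 0.683]
contact_force: [-2.6, 5.0, 3.8]
opening: 0.152
```

```bash
python3 t.py
```

```text
t14.38 yaw 120.03 q7 1.0204 T7 0.017 Mz -0.040 F [-2.6  5.   3.8] pos [0.4484 0.1373 0.0719] op 0.152
```

>>> drive_tool(deltas=[[[-2,0,0],[0,0,0],0.5],[[0,0,0],[0,0,0],0.5],[[0,0,0],[0,0,0],0.5]])

```text
clock: 14.63
tool_pos: [0.4484, 0.1373, 0.0719]
eef_rot: [-0.194, 0.679, 0.196, 0.68]
contact_force: [-2.3, 4.5, 3.9]
opening: 0.157
```

```bash
python3 t.py
```

```text
t14.63 yaw 122.03 q7 1.0398 T7 0.024 Mz -0.010 F [-2.3  4.5  3.9] pos [0.4484 0.1373 0.0719] op 0.157
```

>>> drive_tool(deltas=[[[-2,0,0],[0,0,0],0.5],[[0,0,0],[0,0,0],0.5],[[0,0,0],[0,0,0],0.5]])

```text
clock: 14.88
tool_pos: [0.4484, 0.1373, 0.0719]
eef_rot: [-0.206, 0.676, 0.207, 0.677]
contact_force: [-1.9, 5.5, 3.8]
opening: 0.154
```

```bash
python3 t.py
```

```text
t14.88 yaw 123.99 q7 1.0591 T7 0.160 Mz -0.168 F [-1.9  5.5  3.8] pos [0.4484 0.1373 0.0719] op 0.154
```

One click has passed at about 113°, and the torque is rising again. On to the second.

>>> drive_tool(deltas=[[[-2,0,0],[0,0,0],0.5],[[0,0,0],[0,0,0],0.5],[[0,0,0],[0,0,0],0.5]])

```text
clock: 15.13
tool_pos: [0.4484, 0.1373, 0.0719]
eef_rot: [-0.218, 0.672, 0.219, 0.673]
contact_force: [-1.5, 4.8, 3.7]
opening: 0.159
```

```bash
python3 t.py
```

```text
t15.13 yaw 125.99 q7 1.0787 T7 0.143 Mz -0.136 F [-1.5  4.8  3.7] pos [0.4484 0.1373 0.0719] op 0.159
```

>>> drive_tool(deltas=[[[-3,0,0],[0,0,0],0.5],[[0,0,0],[0,0,0],0.5],[[0,0,0],[0,0,0],0.5]])

```text
clock: 15.38
tool_pos: [0.4484, 0.1373, 0.0719]
eef_rot: [-0.235, 0.666, 0.237, 0.667]
contact_force: [-2.0, 4.6, 4.8]
opening: 0.158
```

```bash
python3 t.py
```

```text
t15.38 yaw 129.02 q7 1.1087 T7 0.058 Mz 0.008 F [-2.   4.6  4.8] pos [0.4484 0.1373 0.0719] op 0.158
```

>>> drive_tool(deltas=[[[-2,0,0],[0,0,0],0.5],[[0,0,0],[0,0,0],0.5],[[0,0,0],[0,0,0],0.5]])

```text
clock: 15.63
tool_pos: [0.4484, 0.1373, 0.0719]
eef_rot: [-0.247, 0.662, 0.249, 0.663]
contact_force: [-2.3, 4.3, 3.7]
opening: 0.158
```

```bash
python3 t.py
```

```text
t15.63 yaw 131.05 q7 1.1290 T7 0.017 Mz -0.037 F [-2.3  4.3  3.7] pos [0.4484 0.1373 0.0719] op 0.158
```

>>> drive_tool(deltas=[[[-2,0,0],[0,0,0],0.5],[[0,0,0],[0,0,0],0.5],[[0,0,0],[0,0,0],0.5]])

```text
clock: 15.88
tool_pos: [0.4484, 0.1373, 0.0719]
eef_rot: [-0.259, 0.657, 0.26, 0.658]
contact_force: [-1.6, 5.4, 2.4]
opening: 0.157
```

```bash
python3 t.py
```

```text
t15.88 yaw 133.04 q7 1.1492 T7 0.018 Mz 0.001 F [-1.6  5.4  2.4] pos [0.4484 0.1373 0.0719] op 0.157
```

>>> drive_tool(deltas=[[[-3,0,0],[0,0,0],0.5],[[0,0,0],[0,0,0],0.5],[[0,0,0],[0,0,0],0.5]])

```text
clock: 16.13
tool_pos: [0.4484, 0.1373, 0.0719]
eef_rot: [-0.276, 0.65, 0.277, 0.651]
contact_force: [-2.8, 3.6, 4.3]
opening: 0.155
```

```bash
python3 t.py
```

```text
t16.13 yaw 136.05 q7 1.1798 T7 0.028 Mz 0.017 F [-2.8  3.6  4.3] pos [0.4484 0.1373 0.0719] op 0.155
```

>>> drive_tool(deltas=[[[-3,0,0],[0,0,0],0.5],[[0,0,0],[0,0,0],0.5],[[0,0,0],[0,0,0],0.5]])

```text
clock: 16.38
tool_pos: [0.4484, 0.1373, 0.0719]
eef_rot: [-0.293, 0.643, 0.294, 0.644]
contact_force: [-2.6, 5.3, 4.5]
opening: 0.159
```

```bash
python3 t.py
```

```text
t16.38 yaw 139.05 q7 1.2108 T7 0.029 Mz 0.036 F [-2.6  5.3  4.5] pos [0.4484 0.1373 0.0719] op 0.159
```

>>> drive_tool(deltas=[[[-3,0,0],[0,0,0],0.5],[[0,0,0],[0,0,0],0.5],[[0,0,0],[0,0,0],0.5]])

```text
clock: 16.63
tool_pos: [0.4484, 0.1373, 0.0719]
eef_rot: [-0.309, 0.635, 0.311, 0.636]
contact_force: [-2.3, 5.1, 4.5]
opening: 0.156
```

```bash
python3 t.py
```

```text
t16.63 yaw 142.01 q7 1.2420 T7 0.158 Mz -0.130 F [-2.3  5.1  4.5] pos [0.4484 0.1373 0.0719] op 0.156
```

Two clicks are done. Now the third, stopping once it has snapped.

>>> drive_tool(deltas=[[[-3,0,0],[0,0,0],0.5],[[0,0,0],[0,0,0],0.5],[[0,0,0],[0,0,0],0.5]])

```text
clock: 16.88
tool_pos: [0.4484, 0.1373, 0.0719]
eef_rot: [-0.326, 0.627, 0.327, 0.628]
contact_force: [-2.4, 4.4, 4.6]
opening: 0.157
```

```bash
python3 t.py
```

```text
t16.88 yaw 145.02 q7 1.2740 T7 0.111 Mz -0.102 F [-2.4  4.4  4.6] pos [0.4484 0.1373 0.0719] op 0.157
```

>>> drive_tool(deltas=[[[-2,0,0],[0,0,0],0.5],[[0,0,0],[0,0,0],0.5],[[0,0,0],[0,0,0],0.5]])

```text
clock: 17.13
tool_pos: [0.4484, 0.1373, 0.0719]
eef_rot: [-0.337, 0.621, 0.338, 0.622]
contact_force: [-3.1, 4.6, 4.6]
opening: 0.159
```

```bash
python3 t.py
```

```text
t17.13 yaw 147.07 q7 1.2961 T7 0.067 Mz -0.081 F [-3.1  4.6  4.6] pos [0.4484 0.1373 0.0719] op 0.159
```

>>> drive_tool(deltas=[[[-2,0,0],[0,0,0],0.5],[[0,0,0],[0,0,0],0.5],[[0,0,0],[0,0,0],0.5]])

```text
clock: 17.38
tool_pos: [0.4484, 0.1373, 0.0719]
eef_rot: [-0.348, 0.615, 0.349, 0.616]
contact_force: [-2.5, 5.2, 3.6]
opening: 0.154
```

```bash
python3 t.py
```

```text
t17.38 yaw 149.08 q7 1.3180 T7 0.019 Mz -0.023 F [-2.5  5.2  3.6] pos [0.4484 0.1373 0.0719] op 0.154
```

>>> drive_tool(deltas=[[[-2,0,0],[0,0,0],0.5],[[0,0,0],[0,0,0],0.5],[[0,0,0],[0,0,0],0.5]])

```text
clock: 17.63
tool_pos: [0.4484, 0.1373, 0.0719]
eef_rot: [-0.359, 0.608, 0.36, 0.61]
contact_force: [-1.7, 3.8, 3.8]
opening: 0.155
```

```bash
python3 t.py
```

```text
t17.63 yaw 151.09 q7 1.3404 T7 0.019 Mz -0.007 F [-1.7  3.8  3.8] pos [0.4484 0.1373 0.0719] op 0.155
```

>>> drive_tool(deltas=[[[-1.5,0,0],[0,0,0],0.5],[[0,0,0],[0,0,0],0.5],[[0,0,0],[0,0,0],0.5]])

```text
clock: 17.88
tool_pos: [0.4484, 0.1373, 0.0719]
eef_rot: [-0.367, 0.604, 0.368, 0.605]
contact_force: [-1.7, 4.7, 4.6]
opening: 0.16
```

```bash
python3 t.py; python3 -c "
from plant import r;print(r.get_state()['q'])"
```

```text
t17.88 yaw 152.59 q7 1.3572 T7 0.018 Mz 0.053 F [-1.7  4.7  4.6] pos [0.4484 0.1373 0.0719] op 0.160
[-0.21235649  0.83643648 -0.29526141  2.15510854  0.91140563  0.27419196
  1.35721207]
```

The third click has snapped and the knob is in free play. Releasing it, rising, and checking where the mug is.

>>> drive_tool(deltas=[[[0,0,0],[0,0,0],2],[[0,0,0],[0,0,0],3.5],[[0,0,0],[0,0,0],4],[[0,0,0],[0,0,0],4],[[0,0,0],[0,0,0],4]])

```text
clock: 18.3
tool_pos: [0.4485, 0.1353, 0.0716]
eef_rot: [-0.367, 0.605, 0.366, 0.605]
contact_force: [0.4, 0.8, -0.4]
opening: 0.449
```

>>> drive_tool(deltas=[[[0,0,0],[-1,0,0],4],[[0,0,0],[-2,0,0],4],[[0,0,0],[-2,0,0],4],[[0,0,0],[-2,0,0],4],[[0,0,0],[-1,0,0],4],[[-6,0,0],[0,0,0],2],[[-6,0,0],[0,0,0],1],[[-6,0,0],[0,0,0],0],[[-6,0,0],[0,0,0],0],[[-6,0,0],[0,0,0],0],[[0,0,0],[0,0,0],0],[[0,0,0],[0,0,0],0]])

```text
clock: 19.3
tool_pos: [0.4483, 0.1357, 0.1515]
eef_rot: [-0.51, 0.49, 0.51, 0.49]
contact_force: [0.2, -0.1, -0.4]
opening: 0.004
```

```bash
python3 t.py; python3 - <<'E'
from h import *
import pickle
D=pickle.load(open('d0.pkl','rb'));d=D['scene']
print('mug base',onz(d,313,160,0),'mug rim',onz(d,311,125,.1),onz(d,293,128,.1),onz(d,331,128,.1),'flange',onz(d,282,184,.03))
d=cam('wrist');save(d,'f.png');pickle.dump(d,open('d3.pkl','wb'))
E
```

```text
t19.30 yaw -177.75 q7 1.9192 T7 0.155 Mz -0.010 F [ 0.2 -0.1 -0.4] pos [0.4483 0.1357 0.1515] op 0.004
mug base [0.55269085 0.35021728 0.        ] mug rim [0.56112394 0.36108548 0.1       ] [0.52358605 0.38140459 0.1       ] [0.58789717 0.3212477  0.1       ] flange [0.43091953 0.31471606 0.03      ]
```

View pics/f.png

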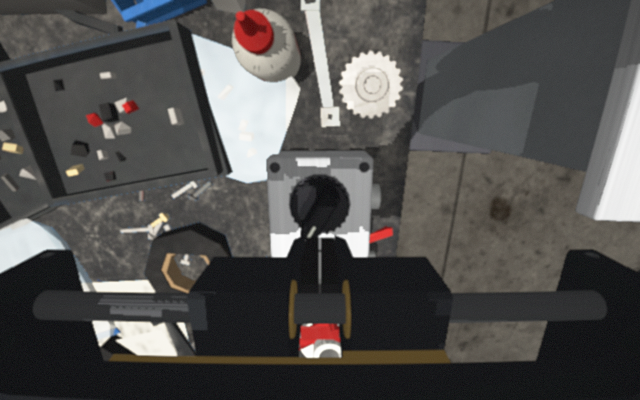

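Released: glue (265,45), gear (370,85) and wrench are undisturbed, and the knob is at (320,205). Moving behind the tab and down.

>>> drive_tool(deltas=[[[0,0,0],[0,0,2],0],[[0,0,0],[0,0,3],0],[[0,0,0],[0,-0.2,3],0],[[0,0,0],[0,0,2.5],0],[[0,0,0],[0,0,1],0],[[0,0,0],[1.5,0,0],0],[[0,0,0],[2.5,0,0],0],[[0,0,0],[2.5,0,0],0],[[0,0,0],[1.5,0,0],0],[[0,0,0],[0.7,0,0],0],[[0,0,0],[0,0,0],0],[[0,0,0],[0,0,0],0]])

```text
clock: 20.35
tool_pos: [0.4456, 0.2507, 0.065]
eef_rot: [0.511, -0.49, -0.51, -0.489]
contact_force: [-0.4, 0.9, -0.4]
opening: 0.005
```

```bash
python3 t.py; python3 - <<'E'
from h import *
d=cam('wrist');save(d,'g.png')
E
```

```text
t20.35 yaw -177.60 q7 1.6249 T7 -0.034 Mz 0.004 F [-0.4  0.9 -0.4] pos [0.4456 0.2507 0.065 ] op 0.005
```

View pics/g.png

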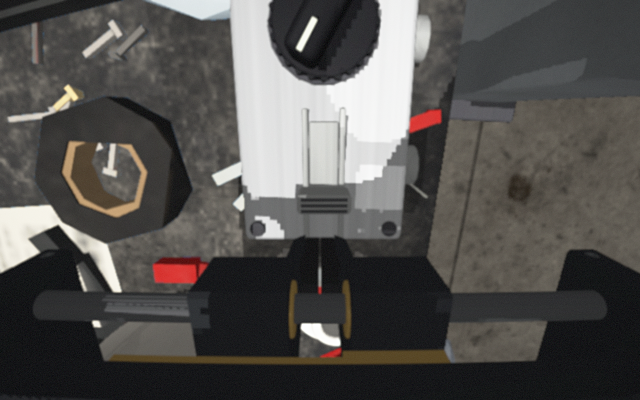

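The fingers sit centred behind the tab, which is at (323,200). Pushing.

>>> drive_tool(deltas=[[[0,0,0],[0,0,-0.5],0],[[0,0,0],[0,0,-0.5],0],[[0,0,0],[0,0,-0.4],0],[[0,0,0],[0,0,-0.3],0],[[0,0,0],[0,0,0],0]])

```text
clock: 20.82
tool_pos: [0.4465, 0.2333, 0.0651]
eef_rot: [0.51, -0.489, -0.51, -0.49]
contact_force: [-0.5, 0.6, 0.3]
opening: 0.007
```

>>> drive_tool(deltas=[[[0,0,0],[0,0,-0.4],0],[[0,0,0],[0,0,-0.4],0],[[0,0,0],[0,0,-0.3],0],[[0,0,0],[0,0,0],0]])

```text
clock: 21.15
tool_pos: [0.4469, 0.2225, 0.0648]
eef_rot: [0.511, -0.489, -0.51, -0.489]
contact_force: [0.2, 0.5, 0.4]
opening: 0.005
```

>>> drive_tool(deltas=[[[0,0,0],[0,0,-0.2],0],[[0,0,0],[0,0,0],0],[[0,0,0],[0,0,0],0]])

```text
clock: 21.4
tool_pos: [0.4469, 0.2209, 0.0647]
eef_rot: [0.511, -0.489, -0.51, -0.489]
contact_force: [1.7, -0.1, 1.0]
opening: 0.002
```

>>> drive_tool(deltas=[[[0,0,0],[0,0,-0.1],0],[[0,0,0],[0,0,0],0],[[0,0,0],[0,0,0],0]])

```text
clock: 21.65
tool_pos: [0.4469, 0.2202, 0.0647]
eef_rot: [-0.511, 0.489, 0.511, 0.489]
contact_force: [1.0, 1.5, -0.8]
opening: 0.004
```

>>> drive_tool(deltas=[[[0,0,0],[0,0,-0.2],0],[[0,0,0],[0,0,0],0],[[0,0,0],[0,0,0],0]])

```text
clock: 21.9
tool_pos: [0.447, 0.2178, 0.0647]
eef_rot: [0.511, -0.489, -0.51, -0.489]
contact_force: [0.8, 2.1, -0.7]
opening: 0.004
```

>>> drive_tool(deltas=[[[0,0,0],[0,0,-0.2],0],[[0,0,0],[0,0,0],0],[[0,0,0],[0,0,0],0]])

```text
clock: 22.15
tool_pos: [0.447, 0.217, 0.0648]
eef_rot: [-0.51, 0.489, 0.511, 0.49]
contact_force: [1.2, 3.5, -2.5]
opening: 0.006
```

```bash
python3 t.py; python3 - <<'E'
from h import *
d=cam('wrist');save(d,'h.png',(200,0,440,300),2)
E
```

```text
t22.15 yaw -177.53 q7 1.6369 T7 0.003 Mz -0.020 F [ 1.2  3.5 -2.5] pos [0.447  0.217  0.0648] op 0.006
```

View pics/h.png

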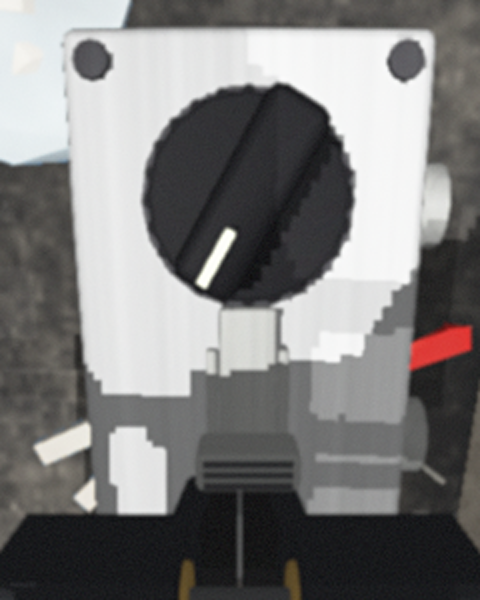

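The tab has moved with the fingers and its tongue is now near the skirt. I'll keep pushing until it meets the firm stop.

>>> drive_tool(deltas=[[[0,0,0],[0,0,-0.2],0],[[0,0,0],[0,0,0],0],[[0,0,0],[0,0,0],0]])

```text
clock: 22.45
tool_pos: [0.447, 0.2169, 0.0648]
eef_rot: [-0.51, 0.487, 0.512, 0.49]
contact_force: [0.6, 7.9, -4.6]
opening: 0.004
```

>>> drive_tool(deltas=[[[0,0,0],[0,0,-0.2],0],[[0,0,0],[0,0,0],0],[[0,0,0],[0,0,0],0]])

```text
clock: 22.7
tool_pos: [0.447, 0.2168, 0.0649]
eef_rot: [-0.509, 0.486, 0.513, 0.491]
contact_force: [0.7, 9.6, -6.5]
opening: 0.006
```

```bash
python3 t.py
```

```text
t22.70 yaw -177.39 q7 1.6386 T7 0.042 Mz -0.002 F [ 0.7  9.6 -6.5] pos [0.447  0.2168 0.0649] op 0.006
```

>>> drive_tool(deltas=[[[0,0,0],[0,0,-0.2],0],[[0,0,0],[0,0,0],0],[[0,0,0],[0,0,0],0],[[0,0,0],[0,0,0],0]])

```text
clock: 23.03
tool_pos: [0.447, 0.2168, 0.065]
eef_rot: [-0.509, 0.485, 0.515, 0.491]
contact_force: [0.3, 12.4, -8.3]
opening: 0.005
```

>>> drive_tool(deltas=[[[0,0,0],[0,0,1],0],[[0,0,0],[0,0,2],0],[[0,0,0],[0,0,0],0],[[0,0,0],[-2,0,0],0],[[0,0,0],[-3,0,0],0],[[0,0,0],[-3,0,0],0],[[0,0,0],[-3,0,0],0],[[0,0,0],[-3,0,0],0],[[0,0,0],[-2,0,0],0],[[0,0,0],[0,0,0],0],[[0,0,0],[0,0,0],0]])

```text
clock: 23.95
tool_pos: [0.4462, 0.238, 0.225]
eef_rot: [0.511, -0.49, -0.509, -0.489]
contact_force: [0.3, -0.4, -0.4]
opening: 0.002
```

```bash
python3 t.py; python3 - <<'E'
from h import *
d=cam('wrist');save(d,'i.png',(160,0,480,270),2.5)
E
```

```text
t23.95 yaw -177.66 q7 1.9326 T7 0.059 Mz -0.038 F [ 0.3 -0.4 -0.4] pos [0.4462 0.238  0.225 ] op 0.002
```

View pics/i.png

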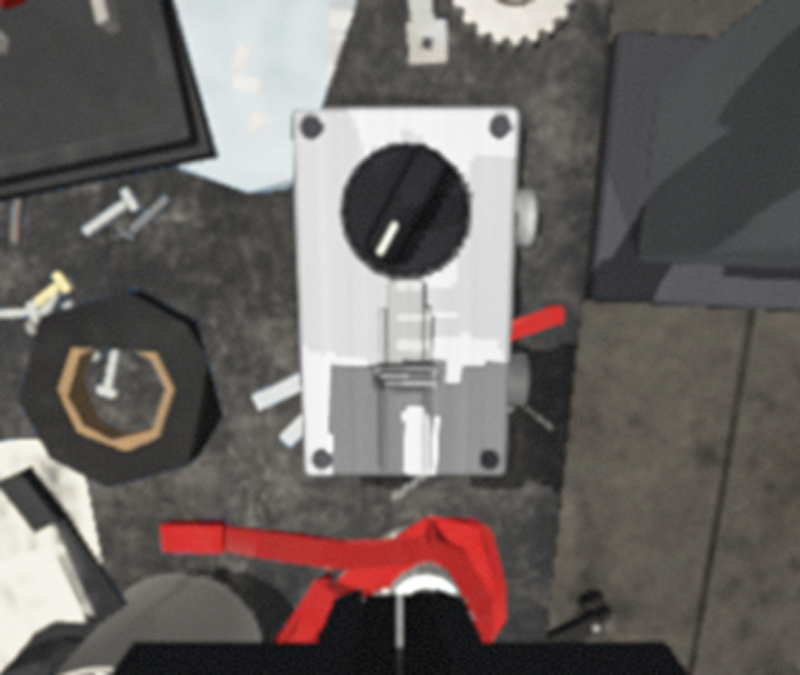

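The tab has moved to (405,375), which is at local y ≈ +30 mm (home). The knob still sits as released, and the surroundings are unmoved. Handing in.

```bash
python3 -c "
from plant import r;print(r.finish_job())"
```

```text
the job is handed in; nothing more can be done
None
```

The valve is set to three clicks open and the lock slide is pushed home. I handed the job in at about 24 s on the robot's clock; it gave no verdict.

- **Closing to the stop:** I turned the knob clockwise through one click. The torque then rose past 0.2 N m and I stopped at 0.285 N m, well short of the 0.5 N m that counts as forcing.
- **Opening three clicks:** Turning back, the knob first took up about 23° of free play. I then felt three full rise-and-drop cycles 18° apart, with peaks of about 0.14 to 0.16 N m. I let go in the free zone just after the third snap.
- **Lock slide:** I pushed the tab with closed fingers until it stopped moving, with the push force at 12 N. The fingers ended within 1 mm of where they should be with the slide home. The last picture shows the tab at about +30 mm on the block, against +29 mm for home.
- **Last checks:** The robot was clear, touching nothing, with about 0 N at the wrist. The gear, flange and one end of the wrench looked unmoved in the last picture; the glue bottle was last seen standing just after I let go of the knob.
- **Disagreements:** The first scene-camera estimate of the knob was about 5 mm off in y; I used the wrist camera instead. While I gripped the knob, a steady side force of about 5 N showed a small offset of the gripper. I did not use the needle or stop readings, because the clicks were counted by torque alone.

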